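Hang the tool tray on the twin-pin stand

ROBOT

A 7-joint arm with a two-finger parallel gripper is mounted at the origin on a cart in front of the work surface, level with it; the furniture and walls round the work are solid. World frame = base frame: x ahead of the robot, y to its left, z up, the work surface at z = 0. Lengths are in m, angles in rad, forces in N, time in s.
With the tool pointing down it reaches from about 0.4 to 0.9 m from the base axis. Payload 5.5 kg.
Tool frame: the origin (TCP) lies midway between the tips of the shut fingers; the grasp point (between the pads) lies 19 mm behind it; x points along the fingers, y is the direction in which the jaws open and shut, and the axes are right-handed (so a half turn about x gives the same grasp; the last joint's range is limited). The gripper opens to 85 mm and grips with 20 to 120 N. Pads are 22 mm wide; open, the fingers measure 114 mm over their backs; the gripper's body (76 mm by 85 mm) begins 54 mm behind the grasp point. The pads swing forward as they close: fully open they stand 13 mm farther back than shut.
Start: joints at [1.525, 0.501, -0.427, 1.55, 0.221, 1.138, -0.21], TCP at [0.198, -0.619, 0.21] pointing down, gripper open.
Joint ranges: [-2.88, 2.88], [-0.31, 2.03], [-1.54, 1.56], [0.2, 2.42], [-1.41, 4.55], [0.19, 2.02], [-2.57, 2.57]. Speed limits (rad/s): [2.57, 2.57, 3.14, 3.14, 3.14, 3.14, 3.14].

INTERFACE

Orientations are given as a unit quaternion [w, x, y, z].
In Python, from bench import env gives the robot as it stands.
- The arm moves only by the tool arm_command, never from a script. Its argument "increments" is a list of rows, each a list of 7 numbers: the shift along the world's x, y, z as a fraction of full scale, then the turn, a rotation vector about the world's x, y, z as a fraction of full scale, then the opening, from 0 (shut) to 1 (fully open). A call has 1 to 10 rows; each row is the pose to reach, as a shift and turn from the pose commanded when the call began, turning the shorter way round; what a row does not reach only later rows make up. Full scale, the value 1, is 500 mm for a shift and 180 degrees for a turn. A row lasts 1/10 s, in which the tool goes at most 50 mm and 8.59 degrees, less where a joint would pass 70% of its speed; a pose out of reach is approached as far as the arm can. A call with a number of a shift or a turn outside -1 to 1 is refused whole. A call with a gripper value outside its range is refused whole. The fingers move at their own pace and stop on an object; "grip_force" is the grip in N (left out, the last holds). Time passes only in rows, so rows that repeat a pose let the fingers close. It gives the time, the measured TCP pose, the force and the opening at its end, in the units of the state.
- env.read_state(): the state, without advancing time (a new reading comes with each control period).
- env.grab_frame(name): name is "scene" or "top" or "wrist"; returns (picture, depth): 400x640x3 uint8, red, green, blue; 400x640 float32, m along the optical axis (not along the pixel's ray), 0 where there is no reading.
- env.camera_model(name): a dict with "fx", "fy", "cx", "cy" (pixels), "D" ([k1, k2, p1, p2, k3] as OpenCV has them; the pictures are not rectified), "rvec" (rotation vector, rad) and "tvec" (3), from world to camera coordinates, as OpenCV has them; the wrist camera has in their place "T_tool_cam" (4x4, takes a point from camera to tool coordinates, whose origin is the TCP and whose axes are the tool frame's). Camera axes: x right, y down, z forward; pixel columns grow to the right and rows downward; lengths in m; the calibration is good to about 2 mm. A picture is of the moment at which its call begins: read the wrist's pose just before it. camera_model takes no time and is no camera call.
- env.job_done(): hands the job in, once; it reports no verdict.
The state is a dict: "t": time; "joint_pos": joint angles; "qd": joint speeds; "joint_torque": joint torques, N m; "tcp_pos": TCP position; "tcp_rot": TCP orientation; "force": force on the tool from outside, world axes, zero at the start; "torque": the same for the moment, N m; "opening": finger opening in m.
Only numpy, scipy, OpenCV 4.12 (cv2) and the standard library are available. Lean on these libraries where they do the work, as an engineer would, in place of code of your own. Each camera call takes 0.05 s, during which the arm holds its last target. There are 200 camera calls.

TASK

Pick up the green tool tray by its black handle and hang it on the wooden stand so that both upright pins come up through the two holes of its rear flange and it sits fully down on them. The pins have been shifted a little along the stand, so feel for them gently and never force the tray; keep it upright and leave the other things where they are.

Things in the scene. Friction and masses are not known exactly. Their poses are not given: they have to be found in the camera images.
- tray_grip (a point): Centre of the black upright handle of the loose green tool tray (about 0.4 kg): 12 mm thick (x), 40 mm wide (y), top 22 mm above this point; pinch it across its thickness. z up, x from the tray's front to its rear, y along its 150 mm width. The tray's underside is 114 mm below, its bin (32 mm deep) reaches 52 mm forward, its back plate's rear face is 2 mm behind this point.
- tray_flange (a point): Midpoint between the two flange holes of the tray, at the flange's underside: 18 mm behind (+x) and 29 mm below tray_grip, same axes. The level flange is 5 mm thick and reaches 16.5 mm farther back; its two round holes of 11 mm lie 45 mm to either side (y).
- stand: Fixed stand: upright wooden board 28 mm thick (x), 200 mm wide (y), 120 mm high, on a steel foot 220 mm wide reaching 30 mm forward and 80 mm back. Origin on the work surface under the board's middle; z up, -x is the front, where the tray hangs with its back plate against the board; y along the board. Do not press tray and stand together with more than 30 N.
- stand_mid (a point): Middle of the board's top edge, 123 mm above the work surface, stand's axes, level with the top of an aluminium strip with two upright steel pins: 8 mm thick, 18 mm tall, blunt tips, 90 mm apart along y, at x = 0. The strip is clamped up to 12 mm off to either side along y; this shift is not measured and must be felt or seen. Hung home, the flange lies on the strip: tray_flange at this height and x.
- spool_red: Bystander: wooden thread spool with red thread, 40 mm across, 60 mm high, standing; origin at its underside.
- spool_tan: Bystander: wooden thread spool with tan thread, 40 mm across, 60 mm high, standing; origin at its underside.
- wax_tin: Bystander: round golden tin, 62 mm across, 25 mm high; origin at its underside.

How it is judged:
By the outcome, as a careful person would: the job done as asked, in the order asked, and still so for the second after the job is handed in, with the robot touching nothing.
It also fails if it takes over 72 s, if anything falls off the work surface, if the arm or the gripper's body presses on something with over 40 N, if the wrist force passes 120 N, or if a joint passes its speed limit or range.

## Working session

There is one attempt and no reset: what is moved stays moved. The work goes in short steps, Python scripts to look and compute and a tool call to move; the robot and the scene stay as the last step left them, time stands still between calls to the robot, and variables do not carry over. Pictures are saved under pics/ and viewed, about 8 in all and at most 12, crops included, and the job is handed in when it is done.

Besides the shell and the picture viewer there is one more tool, called as name([rows], argument=value, ...), one row to a line, values as JSON. arm_command: Moves the arm, as the interface text tells. Its arguments: {"type":"object","properties":{"increments":{"type":"array"},"grip_force":{"type":"number"}},"required":["increments"]}

```bash
mkdir -p pics; ls
cat > h.py <<'E'
import numpy as np, cv2
from bench import env
from scipy.spatial.transform import Rotation as R
def st():
    s=env.read_state(); return s
def cam(name,s=None):
    m=env.camera_model(name)
    K=np.array([[m['fx'],0,m['cx']],[0,m['fy'],m['cy']],[0,0,1.]]);D=np.array(m['D'],float)
    if 'rvec' in m:
        Rm=cv2.Rodrigues(np.array(m['rvec'],float))[0]; t=np.array(m['tvec'],float).ravel()
        T=np.eye(4);T[:3,:3]=Rm.T;T[:3,3]=-Rm.T@t
    else:
        s=s or st(); q=s['tcp_rot']; W=np.eye(4)
        W[:3,:3]=R.from_quat([q[1],q[2],q[3],q[0]]).as_matrix();W[:3,3]=s['tcp_pos'];T=W@np.array(m['T_tool_cam'])
    return K,D,T
def grab(name):
    s=st(); im,d=env.grab_frame(name); return im,d,cam(name,s)
def cloud(d,c):
    K,D,T=c; v,u=np.mgrid[:d.shape[0],:d.shape[1]]
    p=cv2.undistortPoints(np.stack([u,v],-1).reshape(-1,1,2).astype(float),K,D).reshape(*d.shape,2)
    P=np.dstack([p*d[...,None],d]); W=P@T[:3,:3].T+T[:3,3]; W[d==0]=np.nan; return W
def save(im,n): cv2.imwrite(f'pics/{n}.png',im[...,::-1])
E
python3 - <<'E'
from h import *
s=st();print(s)
for n in ['scene','top']:
    im,d,c=grab(n);save(im,n);np.savez(f'{n}.npz',im=im,W=cloud(d,c));print(n,c[2][:3,3],c[2][:3,2])
E
```

```text
pics
{'t': 0.0, 'joint_pos': array([ 1.52519611,  0.5018733 , -0.42680253,  1.55145333,  0.22079994,
        1.1382968 , -0.21030968]), 'qd': array([-3.29621062e-04, -1.47292493e-03,  1.23672884e-03, -8.90307610e-05,
       -9.74464913e-04,  8.99728881e-04,  8.83327419e-04]), 'joint_torque': array([-1.41073651e-03, -5.69509184e+01, -5.81646502e+00, -2.80937719e+01,
        1.08605385e-02,  1.22398479e-02,  3.17455920e-05]), 'tcp_pos': array([ 0.19728747, -0.61855937,  0.20854305]), 'tcp_rot': array([-0.10807089, -0.69861185, -0.10945614,  0.69877143]), 'force': array([-0.28541779, -0.10686064, -0.9466864 ]), 'torque': array([-0.00965854, -0.01988132, -0.03049721]), 'opening': 0.0855423341300767}
scene [-0.01877745 -0.27937815  0.62909113] [ 0.68513983  0.41096362 -0.6014086 ]
top [0.46469067 0.08031949 1.22961457] [ 0.06356538  0.00114039 -0.99797702]
```

View pics/scene.png

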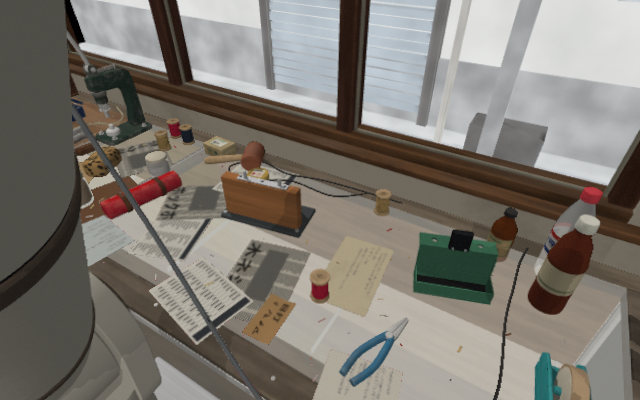

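View pics/top.png

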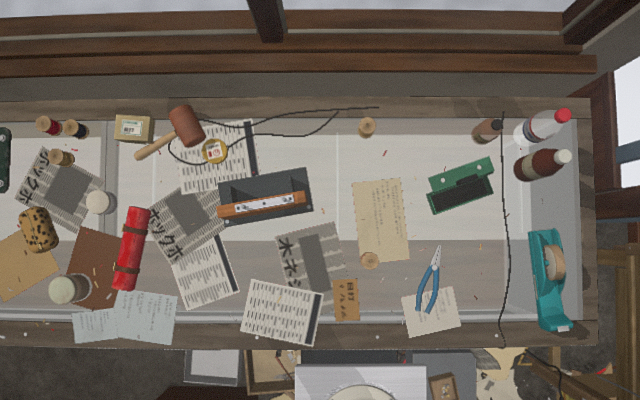

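The scene view shows the stand (board at about 262,200) and the green tray with its black handle at (460,240). The top view shows the stand's strip at (263,205) with two pins, and the tray at (460,188).

Run:
```python
from h import *
t=np.load('top.npz');im=t['im'];W=t['W'];hsv=cv2.cvtColor(im,cv2.COLOR_RGB2HSV)
v,u=np.mgrid[:400,:640]
def box(a,b,c,d): return (u>=a)&(u<=b)&(v>=c)&(v<=d)
def rect(P,n):
    r=cv2.minAreaRect(P[:,:2].astype(np.float32));print(n,len(P),'med z',np.median(P[:,2]),'rect',r)
tr=box(415,505,150,222)
P=W[tr&(W[...,2]>.122)&(W[...,2]<.15)];rect(P,'handle top')
P=W[tr&(W[...,2]>.06)];rect(P,'plate+flange')
P=W[tr&(W[...,2]>.075)&(W[...,2]<.1)&(hsv[...,1]>60)];rect(P,'flange')
P=W[tr&(W[...,2]>.015)];rect(P,'tray all')
sd=box(205,325,160,230)
P=W[sd&(W[...,2]>.105)];rect(P,'stand top')
P=W[sd&(W[...,2]>.105)&(W[...,2]<.130)];rect(P,'stand top no pins')
P=W[sd&(W[...,2]>.131)];print('pins',P)
sc=np.load('scene.npz');W2=sc['W'];hs2=cv2.cvtColor(sc['im'],cv2.COLOR_RGB2HSV)
P=W2[box(440,480,222,260)&(W2[...,2]>.122)&(W2[...,2]<.15)];rect(P,'scene handle')
P=W2[box(215,310,160,230)&(W2[...,2]>.131)&(W2[...,2]<.15)];print('scene pins',P)
for n,b in dict(red=(355,385,240,275),tan=(350,385,110,145),tin=(195,232,135,170)).items():
    P=W[box(*b)&(W[...,2]>.012)];print(n,len(P),np.median(P,0))
a=cv2.resize(im[140:240,205:325],None,fx=6,fy=6,interpolation=2)[:,:]
save(cv2.resize(a,(720,600)),'crop1')
np.set_printoptions(precision=4,suppress=True)
```

```text
handle top 96 med z 0.13521913740648894 rect ((0.5863669514656067, -0.23134228587150574), (0.012194029986858368, 0.03719530999660492), 21.300678253173828)
plate+flange 1067 med z 0.09025978843800009 rect ((0.6000230312347412, -0.2264907956123352), (0.04173949733376503, 0.1521981805562973), 19.63189697265625)
flange 845 med z 0.08992602730853028 rect ((0.6005929112434387, -0.22600391507148743), (0.03768723085522652, 0.15058112144470215), 20.815271377563477)
tray all 1340 med z 0.0894096310310587 rect ((0.5784692168235779, -0.23417207598686218), (0.087521992623806, 0.15219619870185852), 19.620363235473633)
stand top 1181 med z 0.1213753251915326 rect ((0.5339089632034302, 0.22487689554691315), (0.028447847813367844, 0.20072241127490997), 9.965819358825684)
stand top no pins 1156 med z 0.12130305560755184 rect ((0.5339089632034302, 0.22487689554691315), (0.028447847813367844, 0.20072241127490997), 9.965819358825684)
pins [[0.5465828  0.1741888  0.1427913 ]
 [0.54691493 0.17241692 0.13823056]
 [0.54443153 0.17419775 0.14267555]
 [0.5443413  0.17195039 0.14375006]
 [0.54437056 0.16984169 
[... 1417 characters left out ...]
4 0.17380592 0.14009356]
 [0.54079941 0.1759528  0.13939498]
 [0.53984993 0.17227923 0.14125656]
 [0.54415972 0.17285247 0.13852725]
 [0.54717068 0.17235654 0.13693893]
 [0.54012933 0.17565363 0.13712648]
 [0.54169768 0.17401328 0.13678821]
 [0.54223514 0.17154013 0.13735501]
 [0.54558283 0.17131769 0.13546146]
 [0.53987499 0.17569351 0.13448469]
 [0.54110147 0.17377181 0.13444814]
 [0.53994161 0.16993042 0.13651564]
 [0.5430341  0.16951072 0.13483344]
 [0.54130073 0.17417495 0.13139521]
 [0.53942196 0.16974696 0.13411472]
 [0.54207119 0.1689703  0.13281613]]
red 242 [ 0.40430585 -0.01680339  0.06052426]
tan 258 [ 0.71888891 -0.01324393  0.05921084]
tin 616 [0.67279535 0.35402287 0.02510385]
```

View pics/crop1.png

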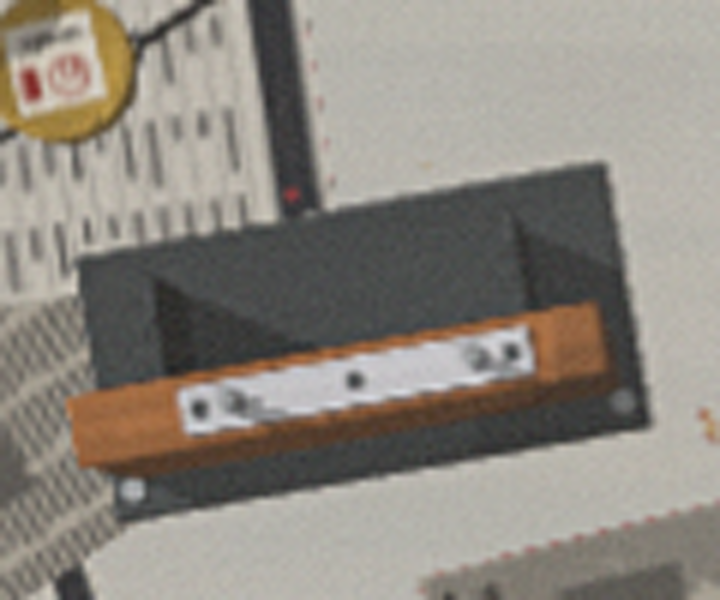

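The crop shows the strip with pins at about (235,400) and (477,355) in the crop. Depth gives the same: the pins' midpoint is about (0.535, 0.217), a shift of roughly −8 mm along the stand.

Run:
```python
from h import *
np.set_printoptions(precision=4,suppress=True)
s=st();q=s['tcp_rot'];R0=R.from_quat([q[1],q[2],q[3],q[0]]);print(R0.as_matrix())
for yaw in (20.3,200.3):
    a=np.deg2rad(yaw);y=np.array([np.cos(a),np.sin(a),0]);x=np.array([0,0,-1.]);M=np.c_[x,y,np.cross(x,y)]
    rv=(R.from_matrix(M)*R0.inv()).as_rotvec();print(yaw,rv/np.pi,np.degrees(rv))
print((np.array([.5865,-.2315,.097])-s['tcp_pos'])/.5)
t=np.load('top.npz');W=t['W'];v,u=np.mgrid[:400,:640]
for b in [(525,575,225,335),(465,505,110,145),(512,572,105,185)]:
    P=W[(u>=b[0])&(u<=b[1])&(v>=b[2])&(v<=b[3])];P=P[P[:,2]>.04];print(P.min(0),P.max(0))
```

```text
[[-0.0005  0.304  -0.9527]
 [ 0.0017 -0.9527 -0.304 ]
 [-1.     -0.0017 -0.    ]]
20.3 [-0.0003 -0.0006  0.5145] [-0.0513 -0.0993 92.6028]
200.3 [-0.0005  0.0003 -0.4855] [ -0.0981   0.0507 -87.3972]
[ 0.7784  0.7743 -0.2233]
[ 0.2356 -0.4863  0.04  ] [ 0.477  -0.4078  0.1096]
[ 0.6822 -0.3189  0.0403] [ 0.7308 -0.2731  0.1346]
[ 0.591  -0.4303  0.0402] [ 0.736  -0.376   0.2277]
```

arm_command([
  [0.07, 0.07, 0.06, 0, 0, 0.045, 0.6],
  [0.15, 0.15, 0.08, 0, 0, 0.09, 0.6],
  [0.22, 0.22, 0.08, 0, 0, 0.135, 0.6],
  [0.29, 0.29, 0.08, 0, 0, 0.18, 0.6],
  [0.36, 0.36, 0.08, 0, 0, 0.225, 0.6],
  [0.43, 0.43, 0.08, 0, 0, 0.27, 0.6],
  [0.5, 0.5, 0.08, 0, 0, 0.315, 0.6],
  [0.57, 0.57, 0.08, 0, 0, 0.36, 0.6],
  [0.64, 0.64, 0.08, 0, 0, 0.405, 0.6],
  [0.71, 0.71, 0.08, 0, 0, 0.45, 0.6],
])

```text
t: 1.1
tcp_pos: [0.5459, -0.2704, 0.2494]
tcp_rot: [0.538, 0.459, 0.538, -0.459]
force: [0.2, -0.2, -0.2]
opening: 0.0513
```

arm_command([
  [0.07, 0.066, 0, 0, 0, 0.04, 0.6],
  [0.07, 0.066, 0, 0, 0, 0.0645, 0.6],
  [0.07, 0.066, 0, 0, 0, 0.0645, 0.6],
  [0.07, 0.066, 0, 0, 0, 0.0645, 0.6],
])

```text
t: 1.5
tcp_pos: [0.5793, -0.2398, 0.2489]
tcp_rot: [0.579, 0.405, 0.58, -0.405]
force: [0.1, -0.9, -0.1]
opening: 0.0512
```

Run:
```python
from h import *
np.set_printoptions(precision=4,suppress=True)
s=st();q=s['tcp_rot'];R0=R.from_quat([q[1],q[2],q[3],q[0]]);M=R0.as_matrix();print(s['tcp_pos'],M,s['joint_pos'])
im,d,c=grab('wrist');save(im,'w1');W=cloud(d,c)
P=W[(W[...,2]>.125)&(W[...,2]<.15)&(np.hypot(W[...,0]-.586,W[...,1]+.23)<.04)];print(len(P),cv2.minAreaRect(P[:,:2].astype(np.float32)),np.median(P[:,2]))
P=W[(W[...,2]>.08)&(W[...,2]<.095)&(np.hypot(W[...,0]-.586,W[...,1]+.23)<.12)];print(len(P),cv2.minAreaRect(P[:,:2].astype(np.float32)))
```

```text
[ 0.5793 -0.2398  0.2489] [[-0.0016  0.9391  0.3437]
 [-0.0002  0.3437 -0.9391]
 [-1.     -0.0015 -0.0004]] [ 0.9706  0.5382 -0.8892  1.5567  0.4324  1.2563  0.3653]
712 ((0.5877429842948914, -0.23165644705295563), (0.011940238066017628, 0.04024014249444008), 18.41832160949707) 0.1355231487432111
5728 ((0.6268061399459839, -0.22730538249015808), (0.08916813135147095, 0.16948601603507996), 21.385717391967773)
```

View pics/w1.png

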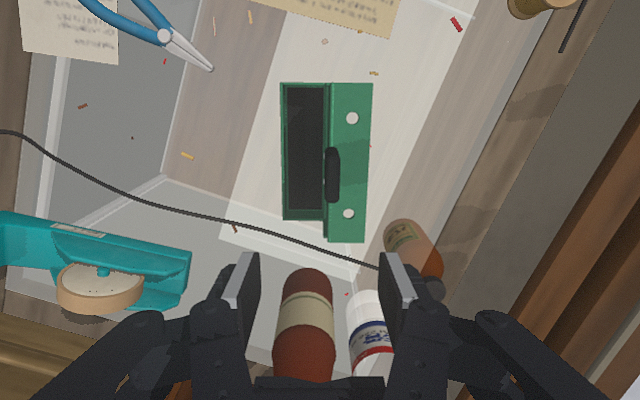

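The wrist view shows the tray from above: handle at (332,175), flange holes at (352,118) and (348,213). I'll take the yaw from the holes and check whether the arm has settled.

```bash
cat >> h.py <<'E'
def px2w(u,v,z,c):
    K,D,T=c; p=cv2.undistortPoints(np.array([[[u,v]]],float),K,D)[0,0]; r=T[:3,:3]@np.array([p[0],p[1],1]); return T[:3,3]+r*(z-T[2,3])/r[2]
E
python3 - <<'E'
from h import *
np.set_printoptions(precision=4,suppress=True)
im,d,c=grab('wrist');print(st()['tcp_pos'])
hsv=cv2.cvtColor(im,cv2.COLOR_RGB2HSV)
H=[]
for a,b in((352,118),(348,213)):
    w=(hsv[b-12:b+13,a-12:a+13,1]<70).astype(np.uint8);n,l,stt,cen=cv2.connectedComponentsWithStats(w)
    k=l[12,12];uv=cen[k]+[a-12,b-12];print(k,stt[k],uv);H.append(px2w(*uv,.0875,c))
print(H,'yaw',np.degrees(np.arctan2(*(H[0]-H[1])[:2]*[-1,1])),np.linalg.norm(H[0]-H[1]),'mid',(H[0]+H[1])/2)
E
```

```text
[ 0.579  -0.2407  0.2492]
1 [  6   5  13  13 136] [352.1765 117.0147]
1 [ 7  7 12 10 96] [348.6979 212.2812]
[array([ 0.5893, -0.1831,  0.0875]), array([ 0.6193, -0.2679,  0.0875])] yaw 19.52488434888297 0.0899827534929546 mid [ 0.6043 -0.2255  0.0875]
```

arm_command([
  [0.017, 0.018, 0, 0, 0, -0.003, 0.6],
  [0.017, 0.018, -0.06, 0, 0, -0.003, 0.6],
  [0.017, 0.018, -0.13, 0, 0, -0.003, 0.6],
  [0.017, 0.018, -0.19, 0, 0, -0.003, 0.6],
  [0.017, 0.018, -0.2, 0, 0, -0.003, 0.6],
  [0.017, 0.018, -0.2, 0, 0, -0.003, 0.6],
])

```text
t: 2.2
tcp_pos: [0.5883, -0.2295, 0.1492]
tcp_rot: [0.578, 0.407, 0.579, -0.407]
force: [0.6, -0.1, 1.1]
opening: 0.0512
```

arm_command([
  [-0.002, -0.003, -0.04, 0, 0, 0, 0.6],
  [-0.002, -0.003, -0.07, 0, 0, 0, 0.6],
  [-0.002, -0.003, -0.09, 0, 0, 0, 0.6],
  [-0.002, -0.003, -0.103, 0, 0, 0, 0.6],
  [-0.002, -0.003, -0.103, 0, 0, 0, 0.6],
  [-0.002, -0.003, -0.103, 0, 0, 0, 0.6],
])

```text
t: 2.8
tcp_pos: [0.588, -0.2311, 0.0986]
tcp_rot: [0.579, 0.407, 0.578, -0.407]
force: [0.4, 0.9, 0.1]
opening: 0.0511
```

arm_command([
  [0, 0, 0, 0, 0, 0, 0.3],
  [0, 0, 0, 0, 0, 0, 0.15],
  [0, 0, 0, 0, 0, 0, 0.1],
  [0, 0, 0, 0, 0, 0, 0.0],
  [0, 0, 0, 0, 0, 0, 0.0],
  [0, 0, 0, 0, 0, 0, 0.0],
  [0, 0, 0, 0, 0, 0, 0.0],
  [0, 0, 0, 0, 0, 0, 0.0],
], grip_force=60)

```text
t: 3.6
tcp_pos: [0.5881, -0.2313, 0.0988]
tcp_rot: [0.579, 0.407, 0.578, -0.407]
force: [-1.1, -0.4, 6.4]
opening: 0.0106
```

arm_command([
  [0, 0, 0.01, 0, 0, 0, 0],
  [0, 0, 0.03, 0, 0, 0, 0],
  [0, 0, 0.06, 0, 0, 0, 0],
  [0, 0, 0.1, 0, 0, 0, 0],
  [0, 0, 0.15, 0, 0, 0, 0],
  [0, 0, 0.2, 0, 0, 0, 0],
  [0, 0, 0.26, 0, 0, 0, 0],
  [0, 0, 0.32, 0, 0, 0, 0],
  [0, 0, 0.34, 0, 0, 0, 0],
  [0, 0, 0.34, 0, 0, 0, 0],
], grip_force=80)

```text
t: 4.6
tcp_pos: [0.5886, -0.2312, 0.2702]
tcp_rot: [0.58, 0.407, 0.577, -0.407]
force: [-0.3, -1.0, -5.0]
opening: 0.0099
```

arm_command([
  [-0.005, 0.02, 0.0, 0, 0, 0, 0],
  [-0.014, 0.07, 0.0, 0, 0, 0, 0],
  [-0.025, 0.13, 0.0, 0, 0, -0.005, 0],
  [-0.037, 0.19, 0.0, 0, 0, -0.01, 0],
  [-0.048, 0.25, 0.0, 0, 0, -0.015, 0],
  [-0.06, 0.31, 0.0, 0, 0, -0.02, 0],
  [-0.072, 0.37, 0.0, 0, 0, -0.025, 0],
  [-0.084, 0.43, 0.0, 0, 0, -0.03, 0],
  [-0.095, 0.49, 0.0, 0, 0, -0.035, 0],
  [-0.106, 0.55, 0, 0, 0, -0.04, 0],
])

```text
t: 5.6
tcp_pos: [0.5323, 0.0453, 0.2661]
tcp_rot: [0.551, 0.442, 0.553, -0.443]
force: [0.0, 0.4, -3.9]
opening: 0.0102
```

arm_command([
  [-0.014, 0.06, 0, 0, 0, -0.004, 0],
  [-0.026, 0.12, 0, 0, 0, -0.007, 0],
  [-0.038, 0.18, 0, 0, 0, -0.01, 0],
  [-0.05, 0.24, 0, 0, 0, -0.013, 0],
  [-0.058, 0.29, 0, 0, 0, -0.013, 0],
  [-0.065, 0.325, 0, 0, 0, -0.013, 0],
  [-0.065, 0.335, 0, 0, 0, -0.013, 0],
  [-0.065, 0.335, 0, 0, 0, -0.013, 0],
  [-0.065, 0.335, 0, 0, 0, -0.013, 0],
])

```text
t: 6.5
tcp_pos: [0.502, 0.2098, 0.2671]
tcp_rot: [0.542, 0.453, 0.542, -0.454]
force: [0.6, -1.5, -4.7]
opening: 0.01
```

```bash
python3 - <<'E'
from h import *
np.set_printoptions(precision=4,suppress=True)
s=st();q=s['tcp_rot'];M=R.from_quat([q[1],q[2],q[3],q[0]]).as_matrix();print(s['tcp_pos'],M,s['force'],s['torque'],s['joint_pos'])
for n in ['scene','top']:
    im,d,c=grab(n);save(im,n+'2');W=cloud(d,c);np.savez(n+'2.npz',im=im,W=W)
E
python3 - <<'E'
import cv2,numpy as np
a=cv2.imread('pics/scene2.png')[100:280,170:370];b=cv2.imread('pics/top2.png')[120:270,190:340]
cv2.imwrite('pics/c2.png',np.hstack([cv2.resize(a,(440,396),interpolation=2),cv2.resize(b,(360,396),interpolation=2)]))
E
```

```text
[0.502  0.2098 0.2671] [[-0.0015  0.9843  0.1764]
 [-0.0014  0.1764 -0.9843]
 [-1.     -0.0017  0.0011]] [ 0.5711 -1.4683 -4.7351] [ 0.0098 -0.1107  0.0336] [ 0.3511  0.3792 -1.0036  1.7369  0.3398  1.2155 -0.5643]
```

View pics/c2.png

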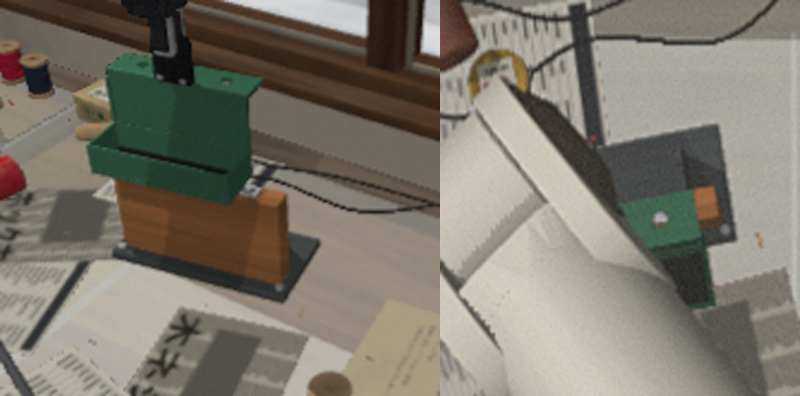

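The tray is held upright above and just in front of the board. Scene crop: flange holes visible at about (143,63) and (228,80). The top view is mostly blocked by the arm, with one hole at (660,218). Next I'll measure tilt and hole positions.

Run:
```python
from h import *
np.set_printoptions(precision=4,suppress=True)
def plane(P):
    for _ in range(5):
        c=np.median(P,0);n=np.linalg.svd(P-P.mean(0),full_matrices=0)[2][2];r=(P-P.mean(0))@n;P=P[abs(r)<2.5*r.std()+1e-5]
    return P.mean(0),n*np.sign(n[np.argmax(abs(n))]),len(P),r.std()
for f in ('scene2','top2'):
    t=np.load(f+'.npz');im=t['im'];W=t['W'];hsv=cv2.cvtColor(im,cv2.COLOR_RGB2HSV)
    g=(hsv[...,0]>60)&(hsv[...,0]<90)&(hsv[...,1]>90)&(np.hypot(W[...,0]-.51,W[...,1]-.21)<.13)
    P=W[g&(W[...,2]>.252)&(W[...,2]<.275)]
    if len(P)>50: print(f,'flange top',plane(P))
    if f=='scene2':
        P=W[g&(W[...,2]>.212)&(W[...,2]<.252)];print('plate',plane(P))
        P=W[g&(W[...,2]>.17)&(W[...,2]<.2)];P=P[(P[:,0]*.985+P[:,1]*.173)<.505];print('bin front',plane(P))
im,d,c=grab('wrist');save(im,'w2');W=cloud(d,c);np.savez('w2.npz',im=im,W=W)
hsv=cv2.cvtColor(im,cv2.COLOR_RGB2HSV);g=(hsv[...,0]>60)&(hsv[...,0]<90)&(hsv[...,1]>90)
P=W[g&(W[...,2]>.245)&(W[...,2]<.275)];print(len(P)); 
if len(P)>50: print('wrist flange',plane(P))
```

```text
scene2 flange top (array([0.5154, 0.2017, 0.2568]), array([-0.043 , -0.0059,  0.9991]), 475, np.float64(0.0012794728061568854))
plate (array([0.501 , 0.2077, 0.2323]), array([ 0.9844,  0.1757, -0.0007]), 986, np.float64(0.000958724829215669))
bin front (array([0.4522, 0.1958, 0.1853]), array([ 0.9846,  0.1746, -0.0108]), 729, np.float64(0.0009620417019646012))
top2 flange top (array([0.5274, 0.161 , 0.2585]), array([ 0.0066, -0.003 ,  1.    ]), 208, np.float64(0.0016648318166481927))
11926
wrist flange (array([0.5141, 0.2421, 0.2588]), array([-0.    ,  0.0002,  1.    ]), 11599, np.float64(0.000581995581577493))
```

View pics/w2.png

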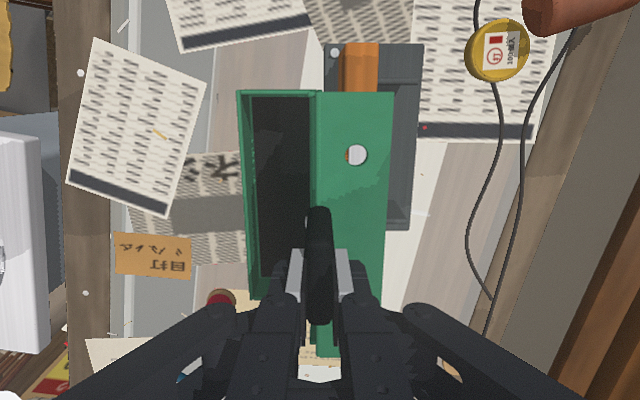

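The wrist view shows the tray level in the grip, with one flange hole at (356,155) and the strip hidden beneath.

Run:
```python
from h import *
np.set_printoptions(precision=4,suppress=True)
yaw=np.radians(10.1);X=np.array([np.cos(yaw),np.sin(yaw)]);Y=np.array([-X[1],X[0]])
s=st();tcp=s['tcp_pos'];print(tcp)
def comp(im,u,v,r,thr,z,c):
    hsv=cv2.cvtColor(im,cv2.COLOR_RGB2HSV);w=((hsv[v-r:v+r+1,u-r:u+r+1,1]<thr)|(hsv[v-r:v+r+1,u-r:u+r+1,0]<50)).astype(np.uint8)
    n,l,stt,cen=cv2.connectedComponentsWithStats(w);k=l[r,r];uv=cen[k]+[u-r,v-r];print(k,stt[k],uv);return px2w(*uv,z,c)
im=np.load('w2.npz')['im'];h=comp(im,356,155,18,90,.2575,cam('wrist',s));m=h[:2]-.045*Y
print('wrist left hole',h,'mid',m,'grip',m-.018*X,'pred from tcp',tcp[:2]+.018*X)
im=np.load('top2.npz')['im'];u,v=190+int(220*150/360),0
u=190+round((660-440)*150/360);v=120+round(218*150/396)
h=comp(im,u,v,6,80,.2575,cam('top'));print('top right hole',h,'mid',h[:2]+.045*Y)
# pin positions relative in top
t=np.load('top.npz');W=t['W'];vv,uu=np.mgrid[:400,:640]
for b in((220,260,190,225),(270,310,180,215)):
  for f in('top','scene'):
    W=np.load(f+'.npz')['W'];P=W[(W[...,2]>.129)&(W[...,2]<.15)]
    cc=(.527,.261) if b[0]==220 else(.543,.1725)
    P=P[np.hypot(P[:,0]-cc[0],P[:,1]-cc[1])<.012];print(f,np.median(P[:,:2],0),(P[:,:2].min(0)+P[:,:2].max(0))/2)
```

```text
[0.5025 0.2098 0.2678]
1 [  6   7  23  22 379] [355.4565 154.3219]
wrist left hole [0.512  0.2574 0.2575] mid [0.5199 0.2131] grip [0.5022 0.21  ] pred from tcp [0.5202 0.2129]
1 [ 2  3  7  7 44] [280.9318 202.9773]
top right hole [0.5264 0.1683 0.2575] mid [0.5185 0.2126]
top [0.5277 0.2606] [0.5271 0.2596]
scene [0.5259 0.2609] [0.5272 0.2608]
top [0.5426 0.1724] [0.5435 0.1732]
scene [0.5413 0.1733] [0.5433 0.1733]
```

arm_command([
  [0, 0, -0.03, 0, 0, 0, 0],
  [0, 0, -0.06, 0, 0, 0, 0],
  [0, 0, -0.09, 0, 0, 0, 0],
  [0, 0, -0.12, 0, 0, 0, 0],
  [0, 0, -0.15, 0, 0, 0, 0],
  [0, 0, -0.18, 0, 0, 0, 0],
  [0, 0, -0.2, 0, 0, 0, 0],
  [0, 0, -0.208, 0, 0, 0, 0],
  [0, 0, -0.208, 0, 0, 0, 0],
  [0, 0, -0.208, 0, 0, 0, 0],
])

```text
t: 7.65
tcp_pos: [0.5025, 0.2117, 0.1646]
tcp_rot: [0.543, 0.454, 0.542, -0.453]
force: [0.2, 0.5, -4.4]
opening: 0.0099
```

arm_command([
  [0.01, 0.002, 0, 0, 0, 0, 0],
  [0.02, 0.003, 0, 0, 0, 0, 0],
  [0.028, 0.004, 0, 0, 0, 0, 0],
  [0.031, 0.004, 0, 0, 0, 0, 0],
  [0.031, 0.004, 0, 0, 0, 0, 0],
  [0.031, 0.004, 0, 0, 0, 0, 0],
])

```text
t: 8.25
tcp_pos: [0.5174, 0.2133, 0.164]
tcp_rot: [0.542, 0.453, 0.543, -0.454]
force: [-0.3, -0.0, -4.1]
opening: 0.0096
```

Run:
```python
from h import *
np.set_printoptions(precision=4,suppress=True)
for i in range(3): s=st();print(s['tcp_pos'],s['force'])
im,d,c=grab('wrist');np.savez('w3.npz',im=im,d=d)
a=cv2.resize(im[120:190,320:400],(560,490),interpolation=cv2.INTER_CUBIC)
sc,d2,c2=grab('scene');np.savez('s3.npz',im=sc,W=cloud(d2,c2))
save(a,'w3');print('tcp',s['tcp_pos'])
```

```text
[0.5174 0.2133 0.164 ] [-0.3105 -0.0167 -4.064 ]
[0.5174 0.2133 0.164 ] [-0.3105 -0.0167 -4.064 ]
[0.5174 0.2133 0.164 ] [-0.3105 -0.0167 -4.064 ]
tcp [0.5174 0.2133 0.164 ]
```

View pics/w3.png

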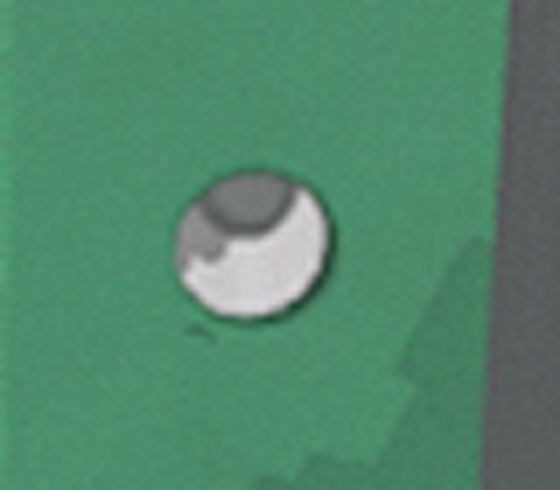

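The hole (centre about (253,245) in the crop) shows the left pin's tip as a dark disc at its upper edge, centre about (248,185), so the remaining offset can be calculated.

Run:
```python
from h import *
np.set_printoptions(precision=4,suppress=True)
s=st();c=cam('wrist',s);print(c[2][:3,3])
yaw=np.radians(10.1);X=np.array([np.cos(yaw),np.sin(yaw)]);Y=np.array([-X[1],X[0]])
f=lambda x,y:(320+(x+.5)/7-.5,120+(y+.5)/7-.5)
zt=s['tcp_pos'][2]-.0140+.005
for dz in(-.002,0,.002):
    h=px2w(*f(253,245),zt+dz-.001,c);b=px2w(*f(248,237),.141,c)
    l=px2w(*f(177,245),zt+dz,c);r=px2w(*f(329,245),zt+dz,c)
    pin=b[:2]+.004*Y
    e=pin-h[:2];print('hole',h,'dia',np.linalg.norm(l-r),'pin',pin,'err world',e,'X,Y',e@X,e@Y)
```

```text
[0.5034 0.2901 0.3285]
hole [0.5273 0.2606 0.1521] dia 0.010722807340070898 pin [0.5276 0.2632] err world [0.0003 0.0026] X,Y 0.0007506122416134362 0.0025246002471618514
hole [0.527  0.2609 0.1541] dia 0.010600571379340538 pin [0.5276 0.2632] err world [0.0006 0.0023] X,Y 0.0009579896861672411 0.0021481688242274673
hole [0.5267 0.2613 0.1561] dia 0.010478335418610298 pin [0.5276 0.2632] err world [0.0008 0.0019] X,Y 0.0011653671307210363 0.0017717374012930277
```

arm_command([
  [0.0015, 0.0045, 0, 0, 0, 0, 0],
  [0.0015, 0.0045, -0.004, 0, 0, 0, 0],
  [0.0015, 0.0045, -0.008, 0, 0, 0, 0],
  [0.0015, 0.0045, -0.01, 0, 0, 0, 0],
  [0.0015, 0.0045, -0.01, 0, 0, 0, 0],
])

```text
t: 8.85
tcp_pos: [0.5181, 0.2154, 0.1588]
tcp_rot: [0.542, 0.453, 0.543, -0.454]
force: [-0.2, 0.4, -5.0]
opening: 0.0099
```

Run:
```python
from h import *
np.set_printoptions(precision=4,suppress=True)
im,d,c=grab('wrist');s=st();print(s['tcp_pos'],s['force'])
save(cv2.resize(im[120:190,320:400],(560,490),interpolation=cv2.INTER_CUBIC),'w4')
```

```text
[0.5183 0.2155 0.1589] [ 0.3341  0.3899 -4.5585]
```

View pics/w4.png

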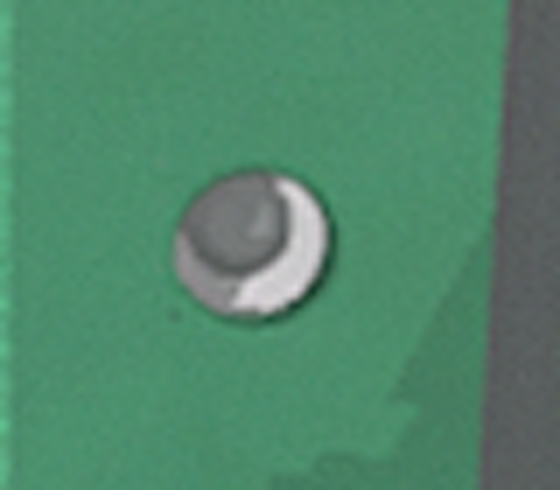

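The pin tip disc is now about (236,222), with the hole centre at (252,245).

Run:
```python
from h import *
s=st();c=cam('wrist',s)
yaw=np.radians(10.1);X=np.array([np.cos(yaw),np.sin(yaw)]);Y=np.array([-X[1],X[0]])
f=lambda x,y:(320+(x+.5)/7-.5,120+(y+.5)/7-.5)
h=px2w(*f(252,245),s['tcp_pos'][2]-.0095,c)
p1=px2w(*f(236,222),.141,c)
p2=px2w(*f(288,222),.141,c)[:2]-.004*X; p3=px2w(*f(236,272),.141,c)[:2]+.004*Y
for p in(p1[:2],p2,p3): e=p-h[:2];print(e,e@X,e@Y)
```

```text
[-3.68835830e-04  4.30819933e-05] -0.0003555648989424598 0.00010709589133461198
[-5.64546328e-04  1.70312090e-05] -0.0005528109480806002 0.00011576992076868953
[-0.00030612  0.00035318] -0.00023943883839087985 0.0004013899338429667
```

arm_command([
  [-0.001, 0.0003, 0, 0, 0, 0, 0],
  [-0.001, 0.0003, -0.004, 0, 0, 0, 0],
  [-0.001, 0.0003, -0.008, 0, 0, 0, 0],
  [-0.001, 0.0003, -0.012, 0, 0, 0, 0],
  [-0.001, 0.0003, -0.016, 0, 0, 0, 0],
  [-0.001, 0.0003, -0.016, 0, 0, 0, 0],
])

```text
t: 9.5
tcp_pos: [0.5176, 0.2155, 0.1507]
tcp_rot: [0.542, 0.453, 0.543, -0.454]
force: [-0.3, -0.6, -4.3]
opening: 0.0098
```

arm_command([
  [0, 0, -0.004, 0, 0, 0, 0],
  [0, 0, -0.008, 0, 0, 0, 0],
  [0, 0, -0.012, 0, 0, 0, 0],
  [0, 0, -0.016, 0, 0, 0, 0],
  [0, 0, -0.02, 0, 0, 0, 0],
  [0, 0, -0.02, 0, 0, 0, 0],
])

```text
t: 10.1
tcp_pos: [0.5177, 0.2156, 0.1407]
tcp_rot: [0.542, 0.453, 0.543, -0.454]
force: [-0.2, 0.5, -4.5]
opening: 0.0097
```

arm_command([
  [0, 0, -0.003, 0, 0, 0, 0],
  [0, 0, -0.005, 0, 0, 0, 0],
  [0, 0, -0.007, 0, 0, 0, 0],
  [0, 0, -0.007, 0, 0, 0, 0],
])

```text
t: 10.5
tcp_pos: [0.5178, 0.2157, 0.1375]
tcp_rot: [0.543, 0.453, 0.543, -0.454]
force: [-0.4, 0.2, -4.2]
opening: 0.0096
```

arm_command([
  [0, 0, -0.001, 0, 0, 0, 0],
  [0, 0, -0.002, 0, 0, 0, 0],
  [0, 0, -0.002, 0, 0, 0, 0],
])

```text
t: 10.8
tcp_pos: [0.5179, 0.2157, 0.1368]
tcp_rot: [0.543, 0.453, 0.543, -0.453]
force: [-0.3, -0.2, -1.0]
opening: 0.0099
```

arm_command([
  [0, 0, -0.001, 0, 0, 0, 0],
  [0, 0, -0.001, 0, 0, 0, 0],
])

```text
t: 11.0
tcp_pos: [0.5179, 0.2158, 0.1368]
tcp_rot: [0.543, 0.453, 0.542, -0.453]
force: [-3.0, -1.0, 5.9]
opening: 0.0099
```

Run:
```python
from h import *
np.set_printoptions(precision=4,suppress=True)
im,d,c=grab('wrist');s=st();print(s['tcp_pos'],s['force'],s['torque'])
W=cloud(d,c);hsv=cv2.cvtColor(im,cv2.COLOR_RGB2HSV);g=(hsv[...,0]>60)&(hsv[...,0]<90)&(hsv[...,1]>90)&(W[...,2]>.115)&(W[...,2]<.14)
P=W[g];print(np.median(P[:,2]))
sc,_,_=grab('scene')
a=cv2.resize(im[90:210,300:420],(400,400),interpolation=2);b=cv2.resize(sc[130:250,200:320],(400,400),interpolation=2);save(np.hstack([a,b]),'w5')
```

```text
[0.518  0.2157 0.1368] [-3.3402 -1.3009  5.5757] [-0.499   0.6287 -0.0459]
0.12814900654493314
```

View pics/w5.png

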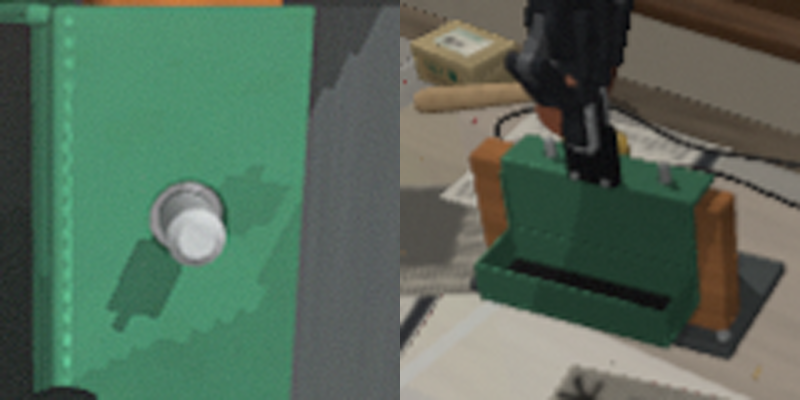

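Both pins stand up through the flange: left pin at (195,235) in the wrist crop, and both at (548,150) and (667,178) in the scene crop. The flange top at 0.128 m matches fully seated. I'll release and retreat straight up.

arm_command([
  [0, 0, 0.001, 0, 0, 0, 0.15],
  [0, 0, 0.001, 0, 0, 0, 0.25],
  [0, 0, 0.001, 0, 0, 0, 0.4],
  [0, 0, 0.001, 0, 0, 0, 0.5],
  [0, 0, 0.001, 0, 0, 0, 0.5],
  [0, 0, 0.001, 0, 0, 0, 0.5],
], grip_force=20)

```text
t: 11.7
tcp_pos: [0.5179, 0.2158, 0.1366]
tcp_rot: [0.543, 0.454, 0.543, -0.453]
force: [-0.6, -0.0, -0.5]
opening: 0.0428
```

arm_command([
  [0, 0, 0.02, 0, 0, 0, 0.5],
  [0, 0, 0.05, 0, 0, 0, 0.5],
  [0, 0, 0.1, 0, 0, 0, 0.5],
  [0, 0, 0.16, 0, 0, 0, 0.5],
  [0, 0, 0.22, 0, 0, 0, 0.5],
  [0, 0, 0.28, 0, 0, 0, 0.5],
  [0, 0, 0.3, 0, 0, 0, 0.5],
  [0, 0, 0.3, 0, 0, 0, 0.5],
])

```text
t: 12.5
tcp_pos: [0.5188, 0.2164, 0.289]
tcp_rot: [0.543, 0.455, 0.542, -0.452]
force: [0.2, -0.4, 0.2]
opening: 0.0427
```

Run:
```python
from h import *
np.set_printoptions(precision=4,suppress=True)
im,d,c=grab('wrist');s=st();print(s['t'],s['tcp_pos'],s['force'],s['opening'])
W=cloud(d,c);hsv=cv2.cvtColor(im,cv2.COLOR_RGB2HSV);g=(hsv[...,0]>60)&(hsv[...,0]<90)&(hsv[...,1]>90)&(W[...,2]>.115)&(W[...,2]<.14)
P=W[g];print('flange z',np.percentile(P[:,2],[5,50,95]));A=np.c_[P[:,:2],np.ones(len(P))];print(np.linalg.lstsq(A,P[:,2],rcond=None)[0])
sc,d2,c2=grab('scene');W2=cloud(d2,c2);save(np.hstack([cv2.resize(im,(480,300)),cv2.resize(sc[110:260,180:330],(300,300),interpolation=2)]),'end')
t=np.load('scene.npz')['im'];
for n,b in dict(red=(305,335,265,305),tan=(372,395,185,217)).items():
    a,e,f,g2=b;print(n,np.abs(t[f:g2,a:e].astype(int)-sc[f:g2,a:e]).mean())
```

```text
12.55 [0.5181 0.2157 0.2872] [-0.0081  0.3779 -0.1623] 0.04245838399495855
flange z [0.1271 0.1284 0.1296]
[0.0255 0.0041 0.1138]
red 1.0902777777777777
tan 0.9338768115942029
```

View pics/end.png

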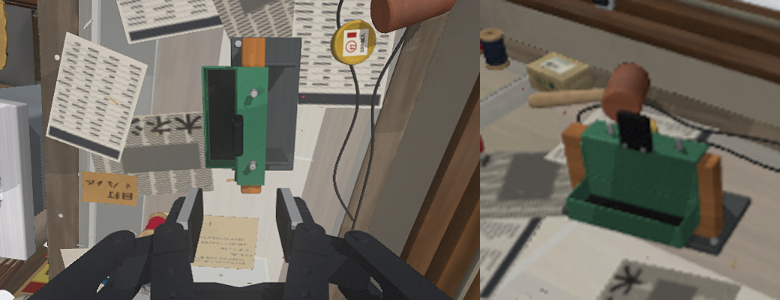

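The tray hangs level with pins through both holes, at (253,93) and (253,165) in the wrist view. The gripper is clear.

```bash
python3 -c "
from bench import env
print(env.job_done())"
```

```text
the job is handed in; nothing more can be done
None
```

The green tray now hangs on the stand with both pins through its flange holes. I handed the job in at about 12.6 s.

- **Pick and alignment:** I gripped the tray by its handle and carried it level to the stand. The strip turned out to be shifted about −8 mm along the board. I lined up on the pins by looking at the left one through its hole with the wrist camera.
- **Lowering:** I went down in small steps and felt no side contact. The highest readings, while pressing the tray home, were about 6 N up and 3 N sideways at the wrist. I then let go and raised the gripper straight up.
- **Last checks:** The flange top reads 0.128 m, which is the strip's 0.123 m plus the 5 mm flange, so the tray is fully down. A plane fitted to the flange leans about 1.5° front to back, which may be partly depth noise. The wrist force is about zero and the gripper is clear of the tray.
- **Bystanders:** The red and tan spools look unchanged in the pictures. The tin shows in the final view, but I did not measure its position again.
- **Disagreement:** The top camera placed the tray about 1.7 mm off from the wrist camera in x. I relied on the wrist view for the final alignment.

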